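# Sort the spice canisters by weight and lean the splash boards against the rail

### The job

Get the spice corner ready for frying. First feel the weight of each steel canister on the counter: stand those over 220 g on the granite ledge behind the steel rail, and the lighter ones upright in the refill tray (a canister within 20 g of that may go to either). Then take the two splash boards from the rack and lean them side by side against the front of the rail, each standing tall on the counter on its lower edge, parallel to the rail and sloping back against it, without overlapping; leave everything else alone.

Things in the scene. Friction and masses are not known exactly. Their poses are not given: they have to be found in the camera images.
- can_1: one of four canisters that look alike (three or four are present): closed stainless steel cylinder, diameter 60 mm, 70 mm high, origin at the centre of its underside, z up through its flat top. Opaque; it weighs anything from 90 to 350 g according to what is left inside, and only lifting it tells; the name says nothing. Starts standing on the counter.
- can_2: one of four canisters that look alike (three or four are present): closed stainless steel cylinder, diameter 60 mm, 70 mm high, origin at the centre of its underside, z up through its flat top. Opaque; it weighs anything from 90 to 350 g according to what is left inside, and only lifting it tells; the name says nothing. Starts standing on the counter.
- can_3: one of four canisters that look alike (three or four are present): closed stainless steel cylinder, diameter 60 mm, 70 mm high, origin at the centre of its underside, z up through its flat top. Opaque; it weighs anything from 90 to 350 g according to what is left inside, and only lifting it tells; the name says nothing. Starts standing on the counter.
- can_4: one of four canisters that look alike (three or four are present): closed stainless steel cylinder, diameter 60 mm, 70 mm high, origin at the centre of its underside, z up through its flat top. Opaque; it weighs anything from 90 to 350 g according to what is left inside, and only lifting it tells; the name says nothing. Starts standing on the counter.
- board_a: one of two flat wooden splash boards, all alike: 12 mm thick (x), 130 mm wide (y), 170 mm tall (z), about 0.18 to 0.35 kg; origin at the centre of its underside (lower edge), z points up to its top edge. Starts upright in a slot of the rack; take it by its top edge, across the 12 mm.
- board_b: one of two flat wooden splash boards, all alike: 12 mm thick (x), 130 mm wide (y), 170 mm tall (z), about 0.18 to 0.35 kg; origin at the centre of its underside (lower edge), z points up to its top edge. Starts upright in a slot of the rack; take it by its top edge, across the 12 mm.
- ledge: fixed granite ledge at the back: slab 130 mm deep (x), 520 long (y), 15 thick; origin at the centre of its underside, on the counter; x points away from the robot. Free floor for canisters at x = -53 to 53 mm, 15 mm above the counter, open from above; near side and both ends closed by steel rails (see rail_mid), far side by an upstand 12 mm thick, 60 mm high.
- rail_mid (a point): middle of the ledge's upper front rail: round steel bar, 10 mm in diameter, 500 mm long along the ledge's y, centre line at x = -58 mm of the ledge, 100 mm above the counter. A like bar runs 55 mm above the counter below it. The boards lean on the robot's side of it.
- tray: fixed aluminium refill tray, 220 by 220 mm outside, walls 5 mm thick and 20 mm high, floor 5 mm thick; origin at the centre of its underside. It stands on one side of the counter, left or right.
- rack: fixed wooden rack, base 150 (x) by 120 mm (y), 10 mm thick, origin at the centre of its underside; slots along y at x = -42 and +42 mm, each 16 mm wide between cheeks 8 mm thick that rise to 50 mm above the counter; a board stands 10 mm above the counter in each. Across the counter from the tray.
- dabba: round steel masala dabba, diameter 182 mm, 90 mm high; origin at the centre of its underside. Bystander, to be left alone.
- jar_saffron: saffron plastic jar with white cap, diameter 72 mm, 120 mm high; origin at the centre of its underside. Bystander, to be left alone.
- jar_white: white plastic jar with saffron cap, diameter 72 mm, 120 mm high; origin at the centre of its underside. Bystander, to be left alone.
- mug: ceramic mug, diameter 84 mm, 100 mm high, with wooden spoons standing up to 225 mm; origin at the centre of its underside. Bystander, to be left alone.
- strainer: steel tea strainer, bowl diameter 80 mm, 25 mm high, handle 90 mm long to its -y; origin at the centre of its underside. Bystander, to be left alone.
- salt_pot: wooden salt pot, diameter 56 mm, 62 mm high; origin at the centre of its underside. Bystander, to be left alone.
Mind the look-alikes: they are no part of the job. Leave any red look-alike of the can_2 alone.

How it is judged (in metres and radians):
On the way, in this order (a step that is already met when the one before it is completed fails the run):
1. every canister present stands on the ledge (if heavy) or in the refill tray (if light), released (angle between each of can_1, can_2, can_3, can_4's own z axis and vertical below 0.15 rad and linear speed of each of can_1, can_2, can_3, can_4 below 0.03 m/s and ((x of can_1 in the frame of ledge between -0.06 and 0.06 m and y of can_1 in the frame of ledge between -0.25 and 0.25 m and z of can_1 in the frame of ledge between 0.008 and 0.024 m and contact force between can_1 and ledge above 1.8 N) or (x of can_1 in the frame of tray between -0.1 and 0.1 m and y of can_1 in the frame of tray between -0.1 and 0.1 m and z of can_1 in the frame of tray between 0 and 0.014 m and contact force between can_1 and tray between 0.3 and 2.55 N)) and ((x of can_2 in the frame of ledge between -0.06 and 0.06 m and y of can_2 in the frame of ledge between -0.25 and 0.25 m and z of can_2 in the frame of ledge between 0.008 and 0.024 m and contact force between can_2 and ledge above 1.8 N) or (x of can_2 in the frame of tray between -0.1 and 0.1 m and y of can_2 in the frame of tray between -0.1 and 0.1 m and z of can_2 in the frame of tray between 0 and 0.014 m and contact force between can_2 and tray between 0.3 and 2.55 N)) and ((x of can_3 in the frame of ledge between -0.06 and 0.06 m and y of can_3 in the frame of ledge between -0.25 and 0.25 m and z of can_3 in the frame of ledge between 0.008 and 0.024 m and contact force between can_3 and ledge above 1.8 N) or (x of can_3 in the frame of tray between -0.1 and 0.1 m and y of can_3 in the frame of tray between -0.1 and 0.1 m and z of can_3 in the frame of tray between 0 and 0.014 m and contact force between can_3 and tray between 0.3 and 2.55 N)) and ((x of can_4 in the frame of ledge between -0.06 and 0.06 m and y of can_4 in the frame of ledge between -0.25 and 0.25 m and z of can_4 in the frame of ledge between 0.008 and 0.024 m and contact force between can_4 and ledge above 1.8 N) or (x of can_4 in the frame of tray between -0.1 and 0.1 m and y of can_4 in the frame of tray between -0.1 and 0.1 m and z of can_4 in the frame of tray between 0 and 0.014 m and contact force between can_4 and tray between 0.3 and 2.55 N))), for 0.2 s.
2. both boards lean against the rail (angle between board_a's own z axis and vertical between 0.12 and 0.7 rad and height (world z) of each of board_a, board_b below 0.012 m and angle between the y axis of each of board_a, board_b and the y axis of ledge, either way round below 0.2 rad and contact force between each of board_a, board_b and ledge above 0.08 N and x of each of board_a, board_b in the frame of ledge below -0.07 m and y of board_a in the frame of ledge between -0.2 and 0.2 m and linear speed of each of board_a, board_b below 0.03 m/s and angle between board_b's own z axis and vertical between 0.12 and 0.7 rad and y of board_b in the frame of ledge between -0.2 and 0.2 m and horizontal distance between board_a and board_b above 0.125 m), for 0.2 s.
At the end, for the whole second after the job is handed in: Canisters upright at rest, on the ledge (over 1.8 N on it) or in the tray (under 2.55 N). Boards stand on the counter before the rail (underside below 12 mm), within 200 mm of its middle, tilted 0.12 to 0.7 rad, touching it, parallel within 0.2 rad, centres over 125 mm apart (all of step 1 and all of step 2).
It fails at once if a bystander (dabba, plastic jars, mug, strainer, salt pot) is shoved more than 50 mm or tipped over (distance of any of dabba, jar_saffron, jar_white, mug, strainer, salt_pot from where it was at the start of the episode above 0.05 m or angle between any of dabba, jar_saffron, jar_white, mug, strainer, salt_pot's own z axis and vertical above 0.5 rad).
Of can_1, can_2, can_3, can_4 only 3 to 4 are there at a start; the rules pass over those that are not, and their reading is None.
At some moment in a run one of can_1, can_2, can_3, can_4 may be knocked a few centimetres aside while the robot is not near it.
It also fails if it takes over 210 s, if anything falls off the work surface, if the arm or the gripper's body presses on something with over 40 N, if the wrist force passes 120 N, or if a joint passes its speed limit or range.

### The arm

A 6-joint arm with a two-finger parallel gripper is mounted at the origin on the work surface. World frame = base frame: x ahead of the robot, y to its left, z up, the work surface at z = 0. Lengths are in m, angles in degrees, forces in N, time in s.
With the tool pointing down it reaches from about 0.325 to 0.775 m from the base axis. Payload 5.5 kg.
Tool frame: the origin (TCP) lies midway between the tips of the shut fingers; the grasp point (between the pads) lies 19 mm behind it; z points along the fingers, y is the line along which they close (so a half turn about z gives the same grasp; the last joint's range is limited). The gripper opens to 85 mm and grips with 20 to 120 N. Pads are 22 mm wide; open, the fingers measure 114 mm over their backs; the gripper's body (76 mm by 85 mm) begins 54 mm behind the grasp point. The pads swing forward as they close: fully open they stand 13 mm farther back than shut.
Start: joints at [-69.54, 5.22, 70.514, -0, 104.267, -3.249], TCP at [0.241, -0.549, 0.231] pointing down, gripper open.
Joint ranges: [-164.24, 164.24], [-49.07, 125.15], [9.68, 141.18], [-86.29, 266.29], [3.28, 154.24], [-151.56, 151.56]. Speed limits (degrees/s): [147.25, 147.25, 172.46, 180, 180, 180].

### API

Orientations are given as [roll, pitch, yaw] about the fixed x, y, z axes, in that order (R = Rz(yaw) Ry(pitch) Rx(roll)).
In Python, from workcell import reach, move_linear, move_j, move_gripper, dwell, inverse_kinematics, state, grab_frame, get_calibration, IKError, sign_off gives the robot as it stands. Calls block until the motion is done:
- reach(position, orientation): joint-space move of the TCP to a pose.
- move_linear(position, ori=None, feed=0.15, contact_N=None): straight line of the TCP; ori=None keeps the orientation; feed is the mean speed in m/s. With contact_N (N) it stops when the force on the tool has changed by that much, and returns True; else False.
- move_j(angles): joint-space move.
- move_gripper(opening): finger opening in m; the grip force is fixed at half the most; returns when the fingers have stopped.
- dwell(seconds).
- inverse_kinematics(position, orientation): joint angles nearest the present ones, or None.
- state(): the state.
- grab_frame(name): name is "side" or "top" or "wrist"; returns (picture, depth): 400x640x3 uint8, red, green, blue; 400x640 float32, m along the optical axis (not along the pixel's ray), 0 where there is no reading.
- get_calibration(name): a dict with "mtx" (3x3 intrinsics, pixels), "cam_to_world" (4x4, takes a point from camera to world coordinates). Camera axes: x right, y up, looking along -z (the intrinsics and any distortion apply to the point x, -y, -z); pixel columns grow to the right and rows downward; lengths in m; the calibration is good to about 2 mm. A picture is of the moment at which its call begins: read the wrist's pose just before it. get_calibration takes no time and is no camera call; for the wrist camera it gives the pose at the moment of the call.
A pose or a line that the arm cannot do raises IKError and nothing moves.
- sign_off(): hands the job in; it is judged then, once.
The state is a dict: "t": time; "joint_positions": joint angles; "qd": joint speeds; "joint_torque": joint torques, N m; "position": TCP position; "tool_rot": TCP orientation; "force": force on the tool from outside, world axes, zero at the start; "ft_torque": the same for the moment, N m; "width": finger opening in m; "grasp_force": force on a finger pad.
Only numpy, scipy, OpenCV 4.12 (cv2) and the standard library are available. Lean on these libraries where they do the work, as an engineer would, in place of code of your own. Each camera call takes 0.05 s, during which the arm holds its last target. There are 200 camera calls.

## Working session

There is one attempt and no reset: what is moved stays moved. The work goes in short steps, each a Python script; the robot and the scene stay as the last script left them, time stands still between calls to the robot, and variables do not carry over. Pictures are saved under pics/ and viewed, at most 14 in all, crops included, and the job is handed in when it is done.

```bash
mkdir -p pics; ls; python3 - <<'E'
from workcell import *
import cv2,numpy as np
np.set_printoptions(precision=4,suppress=True)
print(state())
for n in("top","side"):
    im,d=grab_frame(n); cv2.imwrite(f"pics/{n}0.png",im[:,:,::-1]); np.save(f"pics/{n}0.npy",d)
    c=get_calibration(n); print(n,c)
E
```

```text
pics
{'t': 0.0, 'joint_positions': array([-69.5398,   5.2625,  70.5847,   0.0033, 104.2669,  -3.249 ]), 'qd': array([ 0.1016, -0.0205,  0.076 , -0.0034, -0.0011,  0.0512]), 'joint_torque': array([ -0.0001, -45.8724, -41.8028,  -0.0002,   0.0116,   0.    ]), 'position': array([ 0.2412, -0.5491,  0.2301]), 'tool_rot': array([-179.8863,   -0.0097,   23.71  ]), 'force': array([ 0.3726, -0.3736,  0.1329]), 'ft_torque': array([-0.0003, -0.0046, -0.0053]), 'grasp_force': 0.0, 'width': 0.08529945315949004}
top {'mtx': array([[514.4597,   0.    , 314.4827],
       [  0.    , 514.4597, 205.4966],
       [  0.    ,   0.    ,   1.    ]]), 'cam_to_world': array([[ 0.0133,  0.9896, -0.1434,  0.2701],
       [-0.9999,  0.012 , -0.0097, -0.0004],
       [-0.0079,  0.1435,  0.9896,  1.5499],
       [ 0.    ,  0.    ,  0.    ,  1.    ]])}
side {'mtx': array([[400.1155,   0.    , 324.9585],
       [  0.    , 400.1155, 196.434 ],
       [  0.    ,   0.    ,   1.    ]]), 'cam_to_world': array([[-0.9372,  0.153 , -0.3134,  0.0887],
       [-0.3479, -0.4724,  0.8098,  0.9513],
       [-0.0241,  0.868 ,  0.496 ,  0.6737],
       [ 0.    ,  0.    ,  0.    ,  1.    ]])}
```

View pics/top0.png

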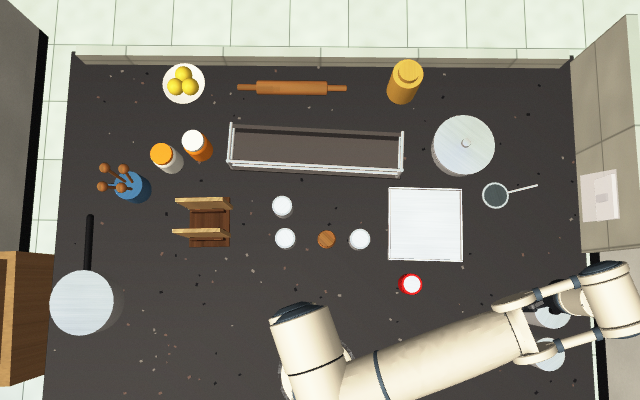

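View pics/side0.png

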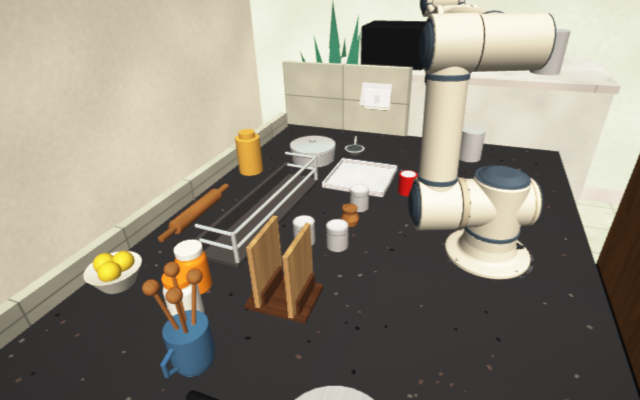

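```bash
cat > h.py <<'E'
from workcell import *
import cv2,numpy as np
np.set_printoptions(precision=4,suppress=True)
def ray(cal,u,v,z):
    K=cal["mtx"];T=cal["cam_to_world"]
    d=T[:3,:3]@np.array([(u-K[0,2])/K[0,0],-(v-K[1,2])/K[1,1],-1.]);o=T[:3,3]
    return o+d*(z-o[2])/d[2]
def cloud(cal,d):
    K=cal["mtx"];T=cal["cam_to_world"];v,u=np.mgrid[:d.shape[0],:d.shape[1]]
    P=np.stack([(u-K[0,2])/K[0,0]*d,-(v-K[1,2])/K[1,1]*d,-d],-1)
    P=P@T[:3,:3].T+T[:3,3];P[d==0]=np.nan
    return P
E
python3 - <<'E'
from h import *
c=get_calibration("top")
for n,u,v,z in [("canA",282,205,.07),("canB",285,237,.07),("canC",360,238,.07),("red",411,284,.07),("salt",326,239,.062),("g1",553,315,.07),("g2",548,354,.07),
 ("tray",389,188,.02),("tray",462,188,.02),("tray",462,261,.02),("tray",389,261,.02),
 ("railL",228,162,.1),("railR",402,172,.1),("railLback",231,124,.1),("railRback",403,132,.1),
 ("bd",177,199,.18),("bd",229,200,.18),("bd",172,232,.18),("bd",221,232,.18),("dabba",465,142,.09)]:
    print(n,ray(c,u,v,z)[:2])
P=cloud(c,np.load("pics/top0.npy"))
for n,u,v in [("canA",282,205),("canB",285,237),("canC",360,238),("g1",553,318),("g2",548,354),("bd",200,200),("bd",195,232)]: print(n,P[v,u])
# rail top points
m=(abs(P[...,2]-.105)<.008)&(P[...,0]>.5)&(P[...,0]<.8)&(abs(P[...,1])<.3)
print(m.sum());
# park up and out of the way
q=inverse_kinematics([0.1,-0.4,0.45],[180,0,0]);print(q)
E
```

```text
canA [0.4848 0.1086]
canB [0.3917 0.0979]
canC [ 0.3916 -0.1181]
red [ 0.2626 -0.2629]
salt [ 0.3881 -0.0204]
g1 [ 0.1818 -0.6601]
g2 [ 0.0752 -0.6406]
tray [ 0.5478 -0.2094]
tray [ 0.5504 -0.4291]
tray [ 0.3315 -0.423 ]
tray [ 0.3287 -0.2078]
railL [0.604  0.2652]
railR [ 0.5804 -0.2361]
railLback [0.7175 0.2607]
railRback [ 0.6989 -0.2403]
bd [0.4818 0.3847]
bd [0.4807 0.2439]
bd [0.3923 0.3935]
bd [0.3939 0.2621]
dabba [ 0.6738 -0.422 ]
canA [0.4849 0.1087 0.0691]
canB [0.3917 0.0979 0.0702]
canC [ 0.3921 -0.1186  0.0637]
g1 [ 0.1793 -0.6203  0.1584]
g2 [ 0.1409 -0.4248  0.5689]
bd [0.4801 0.3227 0.1783]
bd [0.393  0.3316 0.1808]
860
[-80.6939 -13.4821  65.0595  -0.     128.4226   9.3061]
```

```bash
python3 - <<'E'
from h import *
move_linear([0.2412,-.5491,.4])
q=inverse_kinematics([0.42,0.02,0.45],[180,0,0]);print(q)
reach([0.42,0.02,0.45],[180,0,0])
s=state();print(s['t'],s['position'],s['tool_rot'],s['joint_positions'])
for n in("top","wrist"):
    c=get_calibration(n)
    im,d=grab_frame(n); cv2.imwrite(f"pics/{n}1.png",im[:,:,::-1]); np.savez(f"pics/{n}1.npz",d=d,im=im,**c)
print(c)
for v,u in[(315,553),(354,548)]: pass
d=np.load("pics/top1.npz");P=cloud(d,d["d"])
m=(P[...,2]>.03)&(P[...,1]<-.5)&(P[...,0]<.45)
n,l,st,ce=cv2.connectedComponentsWithStats(m.astype('uint8'))
for i in range(1,n):
    if st[i,4]>100: print(st[i],ce[i],np.nanmedian(P[l==i],0),np.nanmax(P[l==i],0))
E
```

```text
[ -1.9117 -12.3326  64.1019  -0.     128.2306  88.0883]
3.5167 [0.4202 0.0195 0.4498] [179.9942   0.0216  -0.0444] [ -1.9705 -12.3052  64.1063  -0.0083 128.2203  88.0687]
{'mtx': array([[277.7838,   0.    , 323.5285],
       [  0.    , 277.7838, 196.8421],
       [  0.    ,   0.    ,   1.    ]]), 'cam_to_world': array([[-0.0004,  0.9562,  0.2928,  0.4952],
       [-1.    , -0.0003, -0.0003,  0.0193],
       [-0.0002, -0.2928,  0.9562,  0.5917],
       [ 0.    ,  0.    ,  0.    ,  1.    ]])}
[ 583  211   57   42 1973] [612.3224 232.0583] [ 0.4077 -0.7847  0.181 ] [ 0.45   -0.7193  0.2954]
[ 515  290   57   39 1753] [543.4763 308.2436] [ 0.2036 -0.5992  0.1576] [ 0.252  -0.5676  0.1872]
[ 519  334   46   37 1298] [541.8413 351.7704] [ 0.0861 -0.6055  0.1179] [ 0.1273 -0.5725  0.1285]
```

View pics/top1.png

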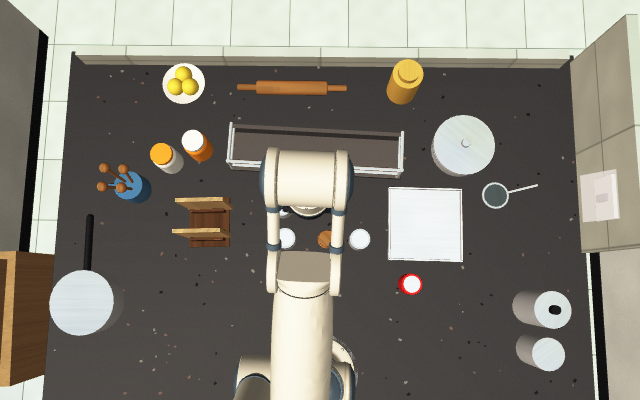

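View pics/wrist1.png

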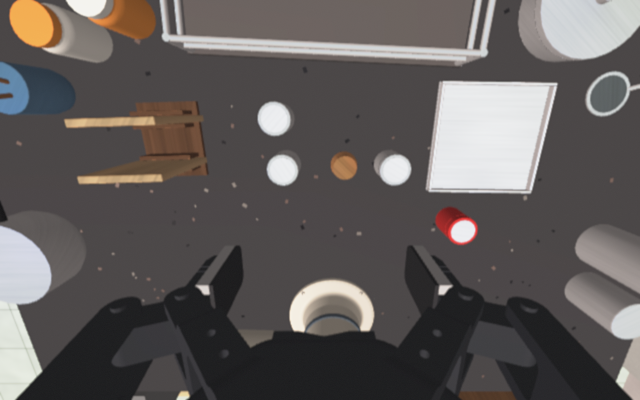

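```bash
python3 - <<'E'
from h import *
d=np.load("pics/wrist1.npz");im=d["im"];P=cloud(d,d["d"])
cv2.imwrite("pics/crop1.png",cv2.resize(im[90:260,240:500,::-1],None,fx=3,fy=3,interpolation=cv2.INTER_CUBIC)[:600,:780])
def cans(d):
    P=cloud(d,d["d"]);m=(abs(P[...,2]-.07)<.006)&(P[...,0]>.3)&(P[...,0]<.53)&(abs(P[...,1])<.2)
    n,l,st,ce=cv2.connectedComponentsWithStats(m.astype('uint8'))
    for i in range(1,n):
        if st[i,4]>100:
            k,v=np.nonzero(l==i); (u,w),r=cv2.minEnclosingCircle(np.c_[v,k].astype(np.float32))
            print(st[i],(u,w),r*(d["cam_to_world"][2,3]-.07)/d["mtx"][0,0], ray(d,u,w,.07)[:2],np.nanmedian(P[l==i],0))
cans(d); cans(np.load("pics/top1.npz")); 
# rail front line: z .1, and tray rim, boards
for m,n in[((P[...,2]>.095)&(P[...,2]<.11)&(P[...,0]>.5)&(P[...,0]<.66)&(abs(P[...,1])<.24),"rail")]:
    Q=P[m]; f=np.polyfit(Q[:,1],Q[:,0],1); r=Q[:,0]-np.polyval(f,Q[:,1]); print(n,len(Q),f,r.std(),Q.mean(0))
m=(P[...,2]>.012)&(P[...,2]<.03)&(P[...,0]<.58)&(P[...,1]<-.15)&(P[...,1]>-.5)
Q=P[m][:,:2].astype(np.float32); print("tray",cv2.minAreaRect(Q))
m=(P[...,2]>.172)&(P[...,2]<.19)&(P[...,0]<.58)&(P[...,1]>.2)&(P[...,1]<.45)
n,l,st,ce=cv2.connectedComponentsWithStats(m.astype('uint8'))
for i in range(1,n):
    if st[i,4]>30: print("bd",st[i],cv2.minAreaRect(P[l==i][:,:2].astype(np.float32)),np.median(P[l==i],0))
for u,v,z in[(163,38,.1),(490,53,.1),(427,192,.02),(532,193,.02),(441,82,.02),(557,82,.02)]: print(ray(d,u,v,z))
E
```

```text
[258 101  33  34 879] (273.912841796875, 117.76605224609375) 0.032395392891804625 [0.4849 0.109 ] [0.4845 0.1091 0.0695]
[267 154  31  31 749] (282.21685791015625, 169.18675231933594) 0.029201436892251794 [0.3906 0.0982] [0.391  0.098  0.0695]
[380 154  31  31 760] (394.5, 168.5) 0.029964149768156385 [ 0.3919 -0.1158] [ 0.391  -0.1166  0.0695]
[280 228  16  21 248] (285.0, 237.8000030517578) 0.029482309878105874 [0.3894 0.0978] [0.3917 0.0934 0.0702]
[350 229  20  20 308] (359.5, 238.5) 0.02912368087237023 [ 0.3901 -0.1167] [ 0.3901 -0.1156  0.0698]
rail 2528 [-0.0037  0.5994] 0.013866512475593175 [ 0.5995 -0.0309  0.1031]
tray ((0.4104595184326172, -0.3520217537879944), (0.2934969961643219, 0.3361990451812744), 89.33927154541016)
bd [ 64 116  94  11 799] ((0.4825308322906494, 0.326242595911026), (0.011946047656238079, 0.13105952739715576), 1.5370811223983765) [0.4827 0.3241 0.1792]
bd [ 77 173  88  11 720] ((0.3985309302806854, 0.3297155797481537), (0.01232128031551838, 0.13110217452049255), 1.4344922304153442) [0.3992 0.3279 0.1792]
[0.6065 0.2723 0.1   ]
[ 0.585  -0.2467  0.1   ]
[ 0.3309 -0.2021  0.02  ]
[ 0.3286 -0.4274  0.02  ]
[ 0.5496 -0.2051  0.02  ]
[ 0.5495 -0.4267  0.02  ]
```

View pics/crop1.png

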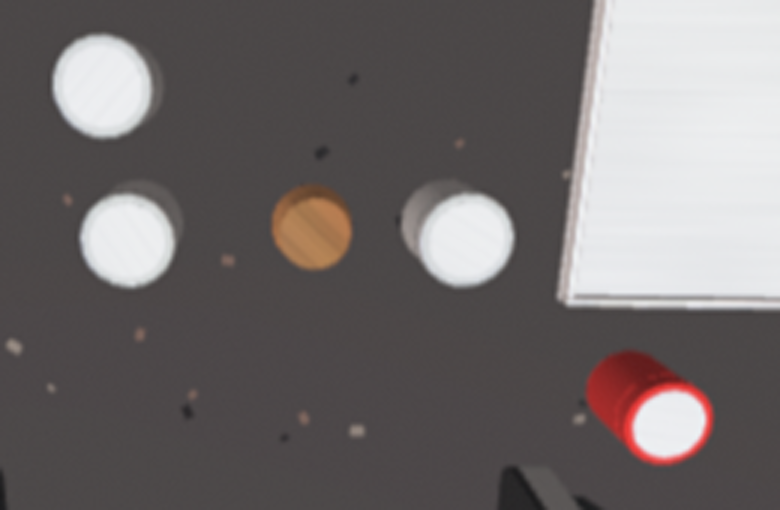

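```bash
cat >> h.py <<'E'
YL=np.deg2rad(-2.4); LC=np.array([.654,.014])
def ledge(x,y): return LC+np.array([x*np.cos(YL)-y*np.sin(YL),x*np.sin(YL)+y*np.cos(YL)])
LS=[ledge(0,s) for s in(0.,.12,-.12)]; TS=[np.array(p) for p in[(.49,-.265),(.49,-.365),(.39,-.365)]]
ZC=.26
def fz(): # mean vertical force
    dwell(.4); f=[]
    for _ in range(15): f.append(state()['force'][2]); dwell(.02)
    return np.mean(f)
def look(xy,tag,rad=.07,lo=.066,hi=.075):
    c=get_calibration("wrist"); im,d=grab_frame("wrist"); np.savez(f"pics/{tag}.npz",im=im,d=d,**c); cv2.imwrite(f"pics/{tag}.png",im[:,:,::-1])
    P=cloud(c,d); m=(P[...,2]>lo)&(P[...,2]<hi)&(np.hypot(P[...,0]-xy[0],P[...,1]-xy[1])<rad)
    hsv=cv2.cvtColor(im,cv2.COLOR_RGB2HSV); m&=hsv[...,1]<90
    n,l,st,ce=cv2.connectedComponentsWithStats(m.astype('uint8')); i=1+np.argmax(st[1:,4]); k,v=np.nonzero(l==i)
    (u,w),r=cv2.minEnclosingCircle(np.c_[v,k].astype(np.float32)); p=ray(c,u,w,.07)[:2]; q=np.array([np.nanmedian(P[l==i],0)])[0]
    print(tag,"can",p,"med",q,"px",(u,w),"n",st[i,4]); return p
def can(xy,tag,yaw,nl,nt):
    xy=np.array(xy); reach([xy[0]-.05*(yaw==0),xy[1],ZC],[180,0,yaw]); dwell(.3); p=look(xy,tag)
    move_linear([*p,ZC],feed=.2); f0=fz()
    move_linear([*p,.10],feed=.25); move_linear([*p,.04],feed=.08,contact_N=8)
    print("z",state()['position'],state()['force']); move_gripper(0.0); print("w",state()['width'])
    move_linear([*p,ZC],feed=.15); g=(f0-fz())/9.81*1000; s=state(); print("mass g",g,"width",s['width'],s['t'])
    return p,g
def place(p,z):
    reach([*p,ZC],[180,0,-2.4]); move_linear([*p,z+.03],feed=.2)
    print("contact",move_linear([*p,z-.004],feed=.03,contact_N=1.5),state()['position'])
    move_gripper(.076); move_linear([*p,ZC],feed=.2); print("t",state()['t'])
E
python3 - <<'E'
from h import *
p,g=can((.4849,.109),"A",0,0,0)
if state()['width']>.05:
    if g>220: place(LS[0],.055)
    else: place(TS[0],.045)
E
```

```text
A can [0.4849 0.1094] med [0.4848 0.1092 0.0696] px (322.87213134765625, 134.9181365966797) n 2010
z [0.4852 0.1094 0.0405] [ 1.0597 -0.5732  0.1434]
w 0.05845850938004061
mass g 190.2272534600858 width 0.058479686667621295 10.1917
contact True [ 0.4896 -0.2648  0.0461]
t 15.0917
```

```bash
python3 - <<'E'
from h import *
nl,nt=0,1
for tag,xy in(("B",(.391,.098)),("C",(.391,-.1165))):
    p,g=can(xy,tag,90,0,0)
    if state()['width']<.05: print("no grip"); break
    if g>220: place(LS[nl],.055); nl+=1
    else: place(TS[nt],.045); nt+=1
reach([.42,.02,.45],[180,0,0]);dwell(.3)
c=get_calibration("wrist"); im,d=grab_frame("wrist"); np.savez("pics/w2.npz",im=im,d=d,**c); cv2.imwrite("pics/w2.png",im[:,:,::-1])
E
```

```text
B can [0.3892 0.1004] med [0.3886 0.1007 0.0696] px (321.5, 173.5) n 1805
z [0.3895 0.1004 0.0405] [ 0.7322 -0.5182 -0.55  ]
w 0.05837785672505369
mass g 365.524771245982 width 0.05839046884478604 22.0
contact True [0.6536 0.014  0.0562]
t 26.6667
C can [ 0.3893 -0.1155] med [ 0.3897 -0.1155  0.0695] px (321.71337890625, 175.06484985351562) n 1794
z [ 0.3896 -0.1157  0.0405] [ 0.3223 -0.7292  0.3523]
w 0.058128938080532884
mass g 262.31322653492 width 0.05817972956116627 33.875
contact True [0.6587 0.1339 0.0563]
t 39.1167
```

View pics/w2.png

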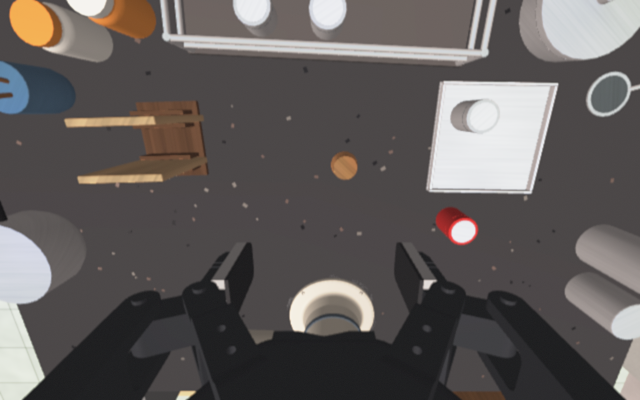

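Canisters are done: two stand on the ledge at (253,10) and (328,12), and the light one is in the tray at (483,117). Next I'll fit the rail and move the boards.

```bash
cat >> h.py <<'E'
from scipy.spatial.transform import Rotation as Ro
def tilt(th): return list((Ro.from_euler('z',YL)*Ro.from_euler('y',th)*Ro.from_euler('z',np.pi/2)*Ro.from_euler('x',np.pi)).as_euler('xyz',degrees=True))
TH=.27; L=.132
def bpose(y,xb=-.100,up=0.):
    p=ledge(xb+L*np.sin(TH),y); return [*p,.006*np.sin(TH)+L*np.cos(TH)+up]
def boardlook(xy,tag):
    c=get_calibration("wrist"); im,d=grab_frame("wrist"); P=cloud(c,d); cv2.imwrite(f"pics/{tag}.png",im[:,:,::-1])
    m=(P[...,2]>.17)&(P[...,2]<.19)&(abs(P[...,0]-xy[0])<.03)&(abs(P[...,1]-xy[1])<.1)
    Q=P[m][:,:2].astype(np.float32); r=cv2.minAreaRect(Q); f=np.polyfit(Q[:,1],Q[:,0],1); print(tag,len(Q),r,f,np.median(P[m],0)); return r,f
E
python3 - <<'E'
from h import *
d=np.load("pics/w2.npz");P=cloud(d,d["d"])
x0,y0=P[...,0],P[...,1]; dd=x0-(.5955+.0414*(y0-.014))
m=(P[...,2]>.097)&(P[...,2]<.11)&(abs(dd)<.02)&(abs(y0)<.22)
Q=P[m]; f=np.polyfit(Q[:,1],Q[:,0],1); print(len(Q),f,np.polyval(f,.014),(Q[:,0]-np.polyval(f,Q[:,1])).std(),np.percentile(dd[m],[2,50,98]),np.median(Q[:,2]))
d=np.load("pics/top1.npz");P=cloud(d,d["d"]);x0,y0=P[...,0],P[...,1]; dd=x0-(.5955+.0414*(y0-.014))
m=(P[...,2]>.097)&(P[...,2]<.11)&(abs(dd)<.02)&(abs(y0)<.24)&(abs(y0)>.12)
Q=P[m]; f=np.polyfit(Q[:,1],Q[:,0],1); print(len(Q),f,np.polyval(f,.014),np.percentile(dd[m],[2,50,98]))
move_gripper(.05)
b=(.4825,.3262)
reach([b[0],b[1]-.07,.27],[180,0,88]); dwell(.3); boardlook(b,"b1"); boardlook((.3985,.3297),"b2")
for y in(-.08,.08):
    for up in(0,.13,.2): print(y,up,bpose(y,up=up),tilt(TH),inverse_kinematics(bpose(y,up=up),tilt(TH)))
E
```

```text
2006 [0.0441 0.5954] 0.5959928594122273 0.002829100145053404 [-0.004   0.0002  0.0057] 0.10329856260775042
221 [0.041  0.5963] 0.5968889828898 [-0.0042  0.0008  0.0132]
b1 2468 ((0.4822728931903839, 0.3271690607070923), (0.012018471024930477, 0.1290607899427414), 1.5727330446243286) [-0.0274  0.4913] [0.4822 0.335  0.1792]
b2 2981 ((0.39849168062210083, 0.3305198848247528), (0.013003932312130928, 0.13031086325645447), 1.326369047164917) [-0.0275  0.4088] [0.3999 0.3384 0.179 ]
-0.08 0 [np.float64(0.5859153304546943), np.float64(-0.0632166420681432), np.float64(0.12881814694043053)] [np.float64(-164.53013953146777), np.float64(0.0), np.float64(87.59999999999997)] [ -8.5221  17.9692  67.7003  -1.7315 109.7081  -6.4859]
-0.08 0.13 [np.float64(0.5859153304546943), np.float64(-0.0632166420681432), np.float64(0.25881814694043054)] [np.float64(-164.53013953146777), np.float64(0.0), np.float64(87.59999999999997)] [ -8.5221  18.3817  54.0309  -1.9428 122.9582  -6.9591]
-0.08 0.2 [np.float64(0.5859153304546943), np.float64(-0.0632166420681432), np.float64(0.32881814694043054)] [np.float64(-164
[... 158 characters left out ...]
3), np.float64(0.09664301074767415), np.float64(0.12881814694043053)] [np.float64(-164.53013953146777), np.float64(0.0), np.float64(87.59999999999997)] [  4.9103  19.4923  65.8543   2.0697 109.9915   7.756 ]
0.08 0.13 [np.float64(0.5926154350513663), np.float64(0.09664301074767415), np.float64(0.25881814694043054)] [np.float64(-164.53013953146777), np.float64(0.0), np.float64(87.59999999999997)] [  4.9103  20.0381  52.0128   2.3266 123.2775   8.3252]
0.08 0.2 [np.float64(0.5926154350513663), np.float64(0.09664301074767415), np.float64(0.32881814694043054)] [np.float64(-164.53013953146777), np.float64(0.0), np.float64(87.59999999999997)] [  4.9103  22.7329  41.4161   2.5842 131.1721   8.75  ]
```

```bash
cat >> h.py <<'E'
def board(b,y):
    o=[180,0,91.6]
    move_gripper(.05); reach([*b,.27],o); move_linear([*b,.142],feed=.1,contact_N=8); z=state()['position'][2]; print("z",z)
    move_gripper(0.); print("w",state()['width'])
    move_linear([*b,.30],feed=.1,contact_N=25); s=state(); print("lift",s['position'],s['width'],s['force'])
    if s['position'][2]<.29: return
    reach(bpose(y,up=.17),tilt(TH)); move_linear(bpose(y,up=.02),feed=.15)
    print("contact",move_linear(bpose(y,up=-.006),feed=.02,contact_N=3),state()['position'],bpose(y)); 
    move_gripper(.034); dwell(.3)
    R=Ro.from_euler('xyz',state()['tool_rot'],degrees=True).as_matrix(); p=state()['position']-R[:,2]*.12
    move_linear(p,feed=.1); print("t",state()['t'])
E
python3 - <<'E'
from h import *
board((.4823,.3272),-.08)
p=state()['position']; reach([.42,-.02,.42],[180,0,0]);dwell(.3)
im,d=grab_frame("wrist"); cv2.imwrite("pics/w3.png",im[:,:,::-1])
E
```

```text
z 0.14301884553499886
w 0.011117132262075436
lift [0.4822 0.3271 0.2991] 0.01141993688891009 [-0.8468  0.266  -2.617 ]
contact True [ 0.5859 -0.0632  0.1291] [np.float64(0.5859153304546943), np.float64(-0.0632166420681432), np.float64(0.12881814694043053)]
t 52.4
```

View pics/w3.png

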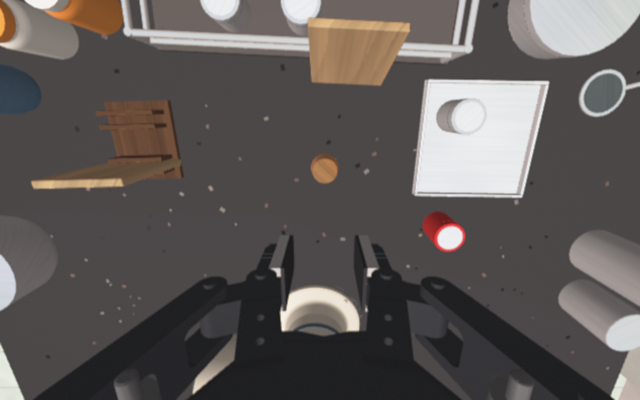

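The first board leans on the rail, from (310,20)-(408,20) at the top to (312,80)-(382,85) at the bottom. Now the second.

```bash
python3 - <<'E'
from h import *
move_gripper(.05)
reach([.40,.25,.30],[180,0,91.6]); dwell(.3); r,f=boardlook((.3985,.3297),"b3")
board(r[0],.08)
reach([.38,-.02,.45],[180,0,0]);dwell(.3)
c=get_calibration("wrist");im,d=grab_frame("wrist"); cv2.imwrite("pics/w4.png",im[:,:,::-1])
P=cloud(c,d)
hsv=cv2.cvtColor(im,cv2.COLOR_RGB2HSV)
for lo,hi,n in((-.09,0.03,"R"),(.03,.18,"L")):
    m=(hsv[...,1]>70)&(P[...,2]>.03)&(P[...,2]<.15)&(P[...,1]>lo-.06)&(P[...,1]<hi)&(P[...,0]>.52)&(P[...,0]<.63)
    Q=P[m]; A=np.c_[Q[:,1:],np.ones(len(Q))]; s=np.linalg.lstsq(A,Q[:,0],rcond=None)[0]; print(n,len(Q),"yslope,tan tilt,x0",s,"y range",np.percentile(Q[:,1],[1,99]),"z",Q[:,2].min(),Q[:,2].max())
for n,u,v in []: pass
m=(P[...,2]>.069)&(P[...,2]<.09)&(hsv[...,1]<60)
n,l,st,ce=cv2.connectedComponentsWithStats(m.astype('uint8'))
for i in range(1,n):
    if st[i,4]>200: print(st[i],np.nanmedian(P[l==i],0))
E
```

```text
b3 2028 ((0.39801180362701416, 0.33067449927330017), (0.011642991565167904, 0.12883570790290833), 1.7803504467010498) [-0.0307  0.4083] [0.398  0.3375 0.1792]
z 0.1429343208681108
w 0.011165175653169998
lift [0.3979 0.3306 0.2992] 0.011370179997436653 [-0.4072 -0.5285 -4.347 ]
contact True [0.5926 0.0966 0.1291] [np.float64(0.5926154350513663), np.float64(0.09664301074767415), np.float64(0.12881814694043053)]
t 65.4167
R 3844 yslope,tan tilt,x0 [0.0446 0.3105 0.5475] y range [-0.1258  0.0003] z 0.030079608646234934 0.14998513458166884
L 4916 yslope,tan tilt,x0 [0.0435 0.313  0.5473] y range [-0.0283  0.1588] z 0.030039075494671108 0.14996552923396206
[ 21   0  33  29 441] [0.6017 0.4277 0.0802]
[446  74  35  36 992] [ 0.4884 -0.2631  0.0744]
[434 202  24  23 320] [ 0.2622 -0.2635  0.0699]
[  0 204  41  75 797] [0.221  0.5782 0.0794]
[589 218  48  46 526] [ 0.2214 -0.578   0.0797]
[576 273  43  37 445] [ 0.1056 -0.5842  0.0797]
[286 296  59  27 373] [ 0.0593 -0.0041  0.0841]
```

View pics/w4.png

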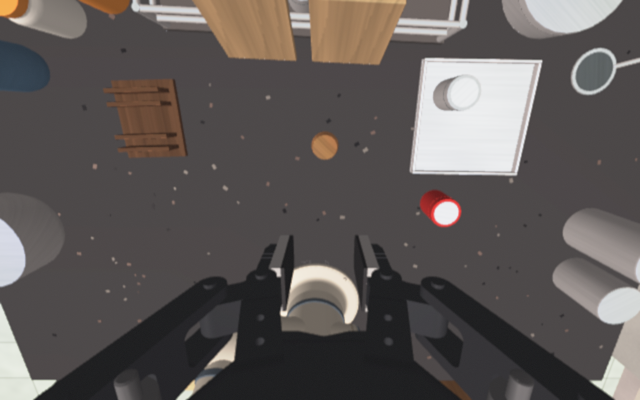

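Both boards lean side by side with a clear gap at about (303,30), at a tilt of roughly 0.30 rad. I'll check the ledge canisters once from the top before handing in.

```bash
python3 - <<'E'
from h import *
reach([.24,-.5,.42],[180,0,24]);dwell(.5)
c=get_calibration("top");im,d=grab_frame("top");P=cloud(c,d); cv2.imwrite("pics/top5.png",im[:,:,::-1])
m=(P[...,2]>.066)&(P[...,2]<.092)&(P[...,0]>.3)&(P[...,0]<.72)&(abs(P[...,1])<.35)&(im.min(2)>150)
n,l,st,ce=cv2.connectedComponentsWithStats(m.astype('uint8'))
for i in range(1,n):
    if st[i,4]>40: print(st[i],np.nanmedian(P[l==i],0))
print(state()['t'])
E
```

```text
[434 132   5  24  66] [ 0.677  -0.3436  0.0685]
[265 136  20  18 274] [0.6588 0.1347 0.0855]
[305 139  21  19 300] [0.6521 0.0148 0.0854]
[401 195  20  21 326] [ 0.4885 -0.2643  0.0752]
69.4333
```

View pics/top5.png

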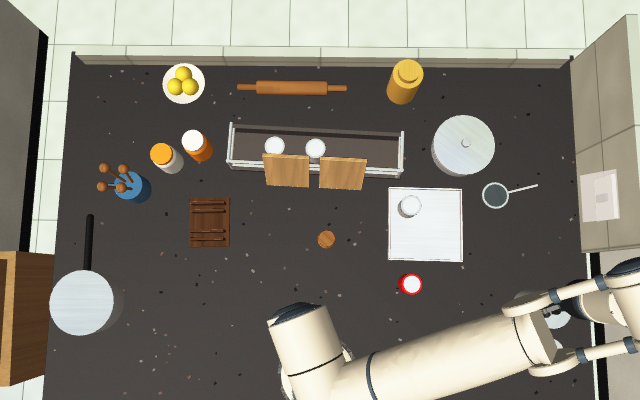

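Everything is in place: canisters at (275,146), (315,148) and (411,205), boards at (287,170) and (343,173), and the bystanders unmoved.

```bash
python3 -c "
from workcell import *
print(sign_off())"
```

```text
the job is handed in; nothing more can be done
None
```

The job is handed in (no verdict was returned): of the three canisters present, the two heavy ones (about 365 g and 262 g) stand on the ledge and the light one (about 190 g) in the tray, and both boards lean side by side against the rail, with the bystanders and the red look-alike untouched.

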